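Set the glue-up press on a display plinth

TASK

The dark wooden plinth stands on the bed of the small glue-up press, short of the rubber stop. Slide it fully home between the guide rails and press it gently against the stop, with about 10 N held for a second and never more than 20 N; then turn the red knob clockwise until the sprung gauge needle stands at the green mark, never letting it run into the red. Leave the press holding the plinth home with the needle on the mark, let go, and leave the bottles, jar, cup and wooden handle around it where they are.

Things in the scene. Friction and masses are not known exactly. Their poses are not given: they have to be found in the camera images.
- press: grey glue-up press fixed to the bench. Origin on the bench under its middle; x points along the bed from its open front to the stop at the back, y to the gauge side, z up. Bed 250 x 100 mm (x -130 to 120), top 20 mm above the bench. Two aluminium guide rails, 8 mm wide, 8 mm high, x from -120 to 50, inner faces at y = +/-30.5.
- beam_end (a point): middle of the front end, on the upper side, of the press's overhead arm (44 mm wide, underside 100 and top 125 mm above the bench), which reaches forward from a column at the back (x 76 to 110 of the press, 70 mm wide, 125 mm high). Under it, on the knob's axis, hangs a sprung brass foot 28 mm across, 2 to 5 mm above the plinth's top at the start.
- gauge (a point): centre of the round gauge's glazed top; the gauge (136 mm across, 26 mm thick, black case, white dial) hangs on a bracket from the press's ram, beside the overhead arm, and is read from above. Its top starts 101 to 104 mm above the bench and sinks with the foot. The glazing covers needle and mark: they cannot be touched.
- plinth: loose dark wooden plinth, 120 (x) x 56 (y) x 36 mm, 0.15 to 0.3 kg, lying on the bed between the rails (2.5 mm free on each side). Origin: centre of its underside; x points to the stop. It starts 25 to 55 mm short of the stop. Waxed, it slides easily (friction 0.2 on the bed), but pushing it down as well as along takes from the push.
- plinth_front (a point): centre of the plinth's front end (the end away from the stop), 18 mm above the bed; push here towards the stop
- plinth_back (a point): centre of the plinth's back end, which must come against the stop
- stop: black rubber-faced stop block of the press, 12 x 50 x 26 mm; origin: middle of the lower edge of its front face
- stop_face (a point): centre of the front face of the black rubber-faced stop at the back of the bed (50 mm wide, 1 to 27 mm above the bed, rigid); press axes, so the plinth comes to it along +x; at home plinth_back lies on this face
- knob_grip (a point): on the vertical axis of the red round knob (42 mm across, 140 to 172 mm above the bench), 158 mm up: the height to grip. Clear all round above the arm's top. Turning it clockwise seen from above lowers the foot 2.5 mm a radian; 2 to 5 rad are needed in all. It stays where it is left; friction of about 0.15 Nm plus the spring resists. Turning back takes the needle back.
- needle_tip (a point): tip of the black gauge needle, 46 mm from the gauge's centre. It rests until the foot bears on the plinth; then the foot's spring (3.5 N/mm) yields and the needle swings clockwise seen from above, 0.2 rad for each mm the foot yields (0.5 rad for each rad of the knob).
- mark (a point): the set mark, 46 mm from the gauge's centre: inner end of the green bar on the dial, 0.6 to 1.0 rad clockwise from the needle's rest. Its x points outward from the gauge's centre, z up; the needle comes from its +y side. Red begins 12 mm past it, on its -y side.
- glue: small white dropper bottle with blue cap, 25 mm across, 76 mm high, beside the press; leave alone. Origin: centre of its underside
- paint_a: small orange dropper bottle with black cap, 25 mm across, 76 mm high, by the gauge; leave alone. Origin: centre of its underside
- paint_b: small green dropper bottle with white cap, 25 mm across, 76 mm high; leave alone. Origin: centre of its underside
- handle: turned wooden painting handle, 48 mm across, 65 mm high, upright; leave alone. Origin: centre of its underside
- jar: amber paint jar, 48 mm across, 50 mm high; leave alone. Origin: centre of its underside
- cup: blue ceramic water cup, empty, 70 mm across, 80 mm high; leave alone. Origin: centre of its underside
Things that resemble listed ones, but are neither listed nor needed, are in the scene too. Of the things shaped like the plinth, the wooden one is meant.

How it is judged:
By the outcome, as a careful person would: the job done as asked, in the order asked, and still so for the second after the job is handed in, with the robot touching nothing.
It also fails if it takes over 72 s, if anything falls off the work surface, if the arm or the gripper's body presses on something with over 40 N, if the wrist force passes 120 N, or if a joint passes its speed limit or range.

ROBOT

A 7-joint arm with a two-finger parallel gripper is mounted at the origin on the work surface. World frame = base frame: x ahead of the robot, y to its left, z up, the work surface at z = 0. Lengths are in mm, angles in rad, forces in N, time in s.
With the tool pointing down it reaches from about 400 to 875 mm from the base axis. Payload 4.4 kg.
Tool frame: the origin (TCP) lies where the fingers leave the gripper's body, on its centre line; the fingertips stand 73 mm ahead of it and the grasp point (between the pads) lies 54 mm ahead of it; z points along the fingers, y is the line along which they close (so a half turn about z gives the same grasp; the last joint's range is limited). The gripper opens to 85 mm and grips with 20 to 120 N. Pads are 22 mm wide; open, the fingers measure 114 mm over their backs; the gripper's body (76 mm by 85 mm) begins 54 mm behind the grasp point. The pads swing forward as they close: fully open they stand 13 mm farther back than shut.
Start: joints at [-1.389, 0.628, 0.038, 1.517, -0.027, 0.996, -0.02], TCP at [159.404, 630.164, 303.913] pointing down, gripper open.
Joint ranges: [-3.06, 3.06], [-0.37, 2.12], [-1.25, 1.32], [0.18, 2.47], [-1.1, 4.24], [0.23, 1.98], [-2.94, 2.94]. Speed limits (rad/s): [2.57, 2.57, 3.14, 3.14, 3.14, 3.14, 3.14].

INTERFACE

Orientations are given as [roll, pitch, yaw] about the fixed x, y, z axes, in that order (R = Rz(yaw) Ry(pitch) Rx(roll)).
In Python, from cell import ctrl gives the robot as it stands.
- The arm moves only by the tool send_rows, never from a script. Its argument "rows" is a list that holds one entry, the list of rows, each a list of 6 numbers: the shift along the tool's x, y, z in cm, then the turn, a rotation vector about the tool's x, y, z in rad. In form: [[[tx, ty, tz, wx, wy, wz], ...]]. A call has 1 to 10 rows; each row is the pose to reach, as a shift and turn from the pose commanded when the call began, along the tool's axes at that moment; what a row does not reach only later rows make up. A row lasts 1/10 s, in which the tool goes at most 50 mm and 8.59 degrees, less where a joint would pass 70% of its speed; a pose out of reach is approached as far as the arm can. A call with a gripper value outside its range is refused whole. "grip" is the closure in counts, from 0 (fully open) to 255 (shut), set as the call begins (left out, the last holds). The fingers move at their own pace and stop on an object; the grip force is fixed at half the most. Time passes only in rows, so rows that repeat a pose let the fingers close. It gives the time, the measured TCP pose, the force, the opening and the grip force at its end, in the units of the state.
- ctrl.read_state(): the state, without advancing time (a new reading comes with each control period).
- ctrl.get_image(name): name is "scene" or "top"; returns a dict with "pixels" (400x640x3 uint8, red, green, blue), "fx", "fy", "cx", "cy" (pixels), "D" ([k1, k2, p1, p2, k3] as OpenCV has them; the pictures are not rectified), "extrinsics" (4x4, takes a point from camera to world coordinates). Camera axes: x right, y up, looking along -z (the intrinsics and any distortion apply to the point x, -y, -z); pixel columns grow to the right and rows downward; lengths in mm; the calibration is good to about 2 mm. A picture is of the moment at which its call begins. There is no depth.
- ctrl.finish_job(): hands the job in; it is judged then, once.
The state is a dict: "clock": time; "qpos": joint angles; "qd": joint speeds; "tau": joint torques, N m; "eef_pos": TCP position; "tool_rot": TCP orientation; "force": force on the tool from outside, world axes, zero at the start; "torque": the same for the moment, N m; "width": finger opening in mm; "gripper_force": force on a finger pad.
Only numpy, scipy, OpenCV 4.12 (cv2) and the standard library are available. Lean on these libraries where they do the work, as an engineer would, in place of code of your own. Each camera call takes 0.05 s, during which the arm holds its last target. There are 200 camera calls.

## Working session

There is one attempt and no reset: what is moved stays moved. The work goes in short steps, Python scripts to look and compute and a tool call to move; the robot and the scene stay as the last step left them, time stands still between calls to the robot, and variables do not carry over. Pictures are saved under pics/ and viewed, at most 10 in all, crops included, and the job is handed in when it is done.

Besides the shell and the picture viewer there is one more tool, called after ">>>" by a JSON object that holds its "fn" and its "kwargs", one argument or row to a line. send_rows: Moves the arm, as the interface text tells. Its arguments: {"type":"object","properties":{"rows":{"type":"array","items":{"type":"array","items":{"type":"array","items":{"type":"number"}}}},"grip":{"type":"number"}},"required":["rows"]}

```bash
mkdir -p pics; ls; cat > h.py <<'E'
import numpy as np, cv2
from cell import ctrl
def grab(n,f):
    im=ctrl.get_image(n); cv2.imwrite(f,np.ascontiguousarray(im["pixels"][:,:,::-1])); np.save(f[:-4]+'.npy',im,allow_pickle=True); return im
def load(f): return np.load(f,allow_pickle=True).item()
def K(im): return np.array([[im["fx"],0,im["cx"]],[0,im["fy"],im["cy"]],[0,0,1.]])
def ray(im,uv):
    p=cv2.undistortPoints(np.array([[uv]],float),K(im),np.array(im["D"],float))[0,0]
    E=np.array(im["extrinsics"]); d=E[:3,:3]@np.array([p[0],-p[1],-1.]); return E[:3,3],d
def onz(im,uv,z):
    o,d=ray(im,uv); return o+d*(z-o[2])/d[2]
def proj(im,P):
    E=np.array(im["extrinsics"]); c=(np.atleast_2d(P)-E[:3,3])@E[:3,:3]; c=c*[1,-1,-1]
    return cv2.projectPoints(c.reshape(-1,1,3),np.zeros(3),np.zeros(3),K(im),np.array(im["D"],float))[0].reshape(-1,2)
E
python3 - <<'E'
from h import *
for n in("scene","top"):
    im=grab(n,f"pics/{n}0.png"); print(n,im["fx"],im["D"],np.round(im["extrinsics"],3).tolist())
s=ctrl.read_state(); print(s)
a=cv2.imread("pics/scene0.png");b=cv2.imread("pics/top0.png")
E
```

```text
pics
scene 492.81514378159244 [0.01178844 0.         0.         0.         0.        ] [[-0.814, -0.437, 0.382, 1043.787], [0.58, -0.601, 0.55, 720.736], [-0.011, 0.669, 0.743, 1099.903], [0.0, 0.0, 0.0, 1.0]]
top 419.47897449763053 [-0.01142802  0.          0.          0.          0.        ] [[-0.006, 0.992, -0.124, 373.56], [-1.0, -0.007, -0.004, 4.739], [-0.005, 0.124, 0.992, 1152.242], [0.0, 0.0, 0.0, 1.0]]
{'clock': 0.1, 'qpos': array([-1.38880671,  0.6292663 ,  0.03846436,  1.51822391, -0.02703562,
        0.99631493, -0.02001985]), 'qd': array([-0.00060279, -0.00319586, -0.00027764, -0.00181265, -0.0010339 ,
       -0.00219698, -0.00029847]), 'tau': array([ 2.85014001e-03, -5.64525032e+01,  1.23042271e+00, -1.93972099e+01,
        1.12401278e-02,  5.35978004e-03, -5.23510323e-06]), 'eef_pos': array([159.28778942, 629.74792198, 303.08718998]), 'tool_rot': array([-3.13989832e+00, -1.43133117e-06,  2.89374895e+00]), 'force': array([0.17772399, 0.18915642, 0.09083718]), 'torque': array([ 0.04765683, -0.02297309, -0.02738588]), 'gripper_force': 0.0, 'width': 85.13536783825248}
```

View pics/scene0.png

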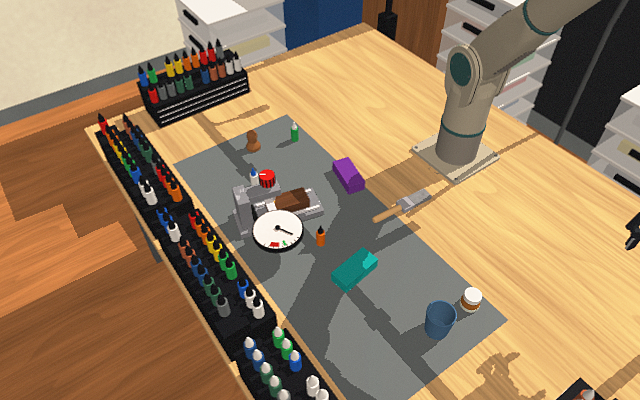

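View pics/top0.png

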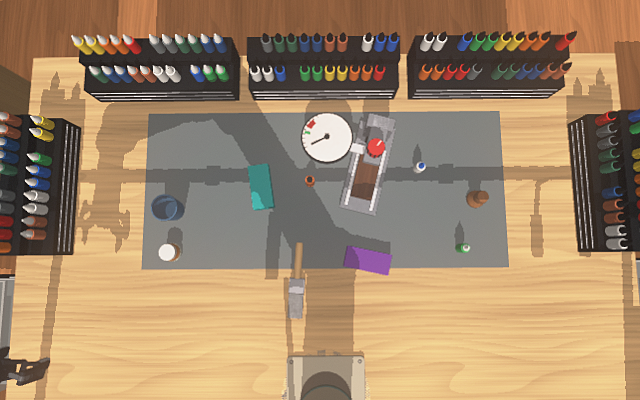

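The scene view shows the press at about (275,205), with the red knob at (267,179), the gauge at (278,230) and the dark wooden plinth at (292,200). In the top view the knob is at (376,147), the gauge at (327,137) and the plinth at (368,178). Three things are shaped like the plinth: the brown wooden one on the bed at (368,178), a teal one at (260,187) and a purple one at (368,260), both lying off the press. The wooden one between the rails fits the description. I'll confirm that in an enlarged crop.

```bash
python3 - <<'E'
from h import *
a=cv2.imread("pics/scene0.png")[155:265,215:345];b=cv2.imread("pics/top0.png")[100:225,295:400]
a=cv2.resize(a,None,fx=3.4,fy=3.4,interpolation=cv2.INTER_CUBIC);b=cv2.resize(b,None,fx=3.3,fy=3.3,interpolation=cv2.INTER_CUBIC)
o=np.zeros((max(a.shape[0],b.shape[0]),a.shape[1]+b.shape[1],3),np.uint8);o[:a.shape[0],:a.shape[1]]=a;o[:b.shape[0],a.shape[1]:]=b
cv2.imwrite("pics/crop0.png",o);print(a.shape,b.shape)
# red knob
for n in("scene","top"):
    im=load(f"pics/{n}0.npy");p=cv2.cvtColor(im["pixels"],cv2.COLOR_RGB2HSV)
    m=((p[...,0]<6)|(p[...,0]>174))&(p[...,1]>190)&(p[...,2]>90)
    k,l,st,c=cv2.connectedComponentsWithStats(m.astype(np.uint8))
    for i in range(1,k):
        if st[i,4]>8:print(n,st[i],c[i].round(1),onz(im,c[i],165).round(0))
    w=cv2.inRange(p,(0,0,190),(180,40,255))
    k,l,st,c=cv2.connectedComponentsWithStats(w)
    for i in range(1,k):
        if st[i,4]>800:print(n,'white',st[i],c[i].round(1),onz(im,c[i],102).round(0))
E
```

```text
(374, 442, 3) (412, 346, 3)
scene [208  49   8  13  78] [211.5  55.1] [ 472. -746.  165.]
scene [200  51   8  14  83] [203.3  57.9] [ 503. -747.  165.]
scene [148  88  11  16 107] [153.3  96. ] [ 730. -642.  165.]
scene [ 98 118  10  17  74] [102.9 125.9] [ 910. -591.  165.]
scene [156 166  10  22  80] [160.8 176.3] [ 856. -291.  165.]
scene [259 170  16  18 173] [266.9 177.3] [ 628. -120.  165.]
scene [196 211   3   5  10] [196.8 212.9] [ 836. -117.  165.]
scene [188 214   8  15  55] [191.9 220.7] [ 857. -101.  165.]
scene [270 242   9   5  27] [273.6 243.9] [731.  79. 165.]
scene white [ 180    0   68   25 1007] [214.    9.1] [  262. -1157.   102.]
scene white [ 254  210   48   39 1260] [277.  227.8] [675.  -4. 102.]
top [124  38  16  16  67] [132.3  47.2] [883. 476. 165.]
top [566  39   8   7  15] [568.7  41.5] [ 889. -614.  165.]
top [447  66  10   7  16] [451.  70.] [ 816. -316.  165.]
top [460  67  10   6  13] [464.2  70.1] [ 816. -349.  165.]
top [606 113   4   7  12] [607.1 115.9] [ 697. -692.  165.]
top white [ 302  113   50   49 1729] [327.5 137.5] [665. -11. 102.]
```

View pics/crop0.png

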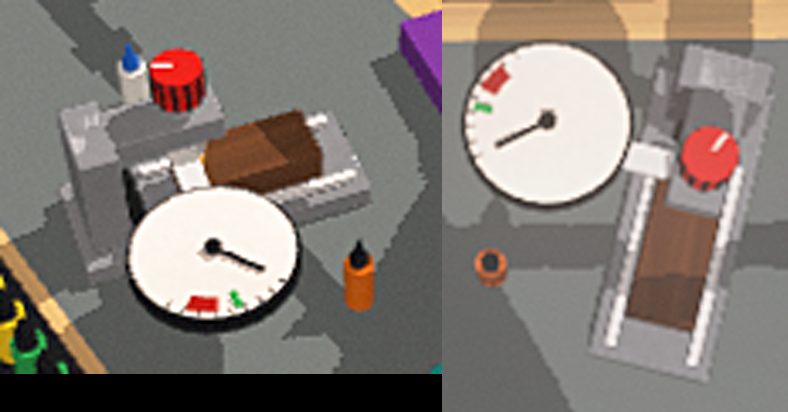

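The crop confirms it: a brown wooden plinth between two bright rails, its front end at about crop (662,325) and the foot and knob above its rear. The needle points lower left, with green clockwise of it and red beyond that.

```bash
python3 - <<'E'
from h import *
T=load("pics/top0.npy");S=load("pics/scene0.npy")
h=cv2.cvtColor(T["pixels"],cv2.COLOR_RGB2HSV)
def comps(m,x0,y0,x1,y1,mn):
    z=np.zeros(m.shape,np.uint8);z[y0:y1,x0:x1]=m[y0:y1,x0:x1]
    k,l,st,c=cv2.connectedComponentsWithStats(z);return [(st[i],c[i],np.argwhere(l==i)[:,::-1].astype(float)) for i in range(1,k) if st[i,4]>=mn]
print('rails')
for st,c,p in comps((h[...,1]<45)&(h[...,2]>180),335,145,395,220,12):
    q=np.array([onz(T,x,28)[:2] for x in p]);r=cv2.minAreaRect(q.astype(np.float32));v=cv2.fitLine(q.astype(np.float32),cv2.DIST_L2,0,.01,.01).ravel()
    print(st,q.mean(0).round(1),np.round(r[1],1),'yaw',np.arctan2(v[1]*np.sign(v[0]),abs(v[0])).round(3))
print('wood')
for st,c,p in comps((h[...,0]<16)&(h[...,1]>90)&(h[...,2]<150),340,140,395,215,30):
    q=np.array([onz(T,x,56)[:2] for x in p],np.float32);r=cv2.minAreaRect(q);print(st,cv2.boxPoints(r).round(1).tolist(),r)
print('knob')
P=[]
for n,I,b in(("top",T,(360,130,395,165)),("scene",S,(255,165,280,192))):
    hh=cv2.cvtColor(I["pixels"],cv2.COLOR_RGB2HSV)
    m=((hh[...,0]<8)|(hh[...,0]>172))&(hh[...,1]>130)&(hh[...,2]>60)
    for st,c,p in comps(m,*b,20):
        u0,v0=p.min(0);u1,v1=p.max(0);cc=((u0+u1)/2,(v0+v1)/2);P.append(ray(I,cc));print(n,st,cc,onz(I,cc,157).round(1),onz(I,cc,172).round(1))
A=np.zeros((3,3));B=np.zeros(3)
for o,d in P:
    d=d/np.linalg.norm(d);M=np.eye(3)-np.outer(d,d);A+=M;B+=M@o
print('tri',np.linalg.solve(A,B))
E
```

```text
rails
[335 145  15  15 158] [648.5 -47.5] [38.4 39.3] yaw -0.798
[344 145  21  60 247] [603.9 -83.1] [ 36.4 169.8] yaw -0.221
[369 150  18  61 192] [ 563.8 -146.5] [  9.8 171.4] yaw -0.256
wood
[351 155  28  45 560] [[508.0, -123.0], [616.7999877929688, -151.3000030517578], [630.5999755859375, -98.4000015258789], [521.7000122070312, -70.0999984741211]] ((569.2786865234375, -110.74456787109375), (54.65963363647461, 112.48028564453125), 75.42314147949219)
knob
top [367 138  18  19 231] (np.float64(375.5), np.float64(147.0)) [ 624.8 -126.5  157. ] [ 621.  -124.5  172. ]
scene [259 169  16  19 224] (np.float64(266.5), np.float64(178.0)) [ 626.9 -126.   157. ] [ 633.5 -112.6  172. ]
tri [ 625.70944069 -127.17940523  155.12346649]
```

>>> {"fn": "send_rows", "kwargs": {
  "rows": [
    [[-41.9,-18.3,0,0,0,0],[-41.9,-18.3,0,0,0,0],[-41.9,-18.3,0,0,0,0],[-41.9,-18.3,0,0,0,0],[-41.9,-18.3,0,0,0,0],[-41.9,-18.3,0,0,0,0],[-41.9,-18.3,0,0,0,0],[-41.9,-18.3,0,0,0,0],[-41.9,-18.3,0,0,0,0],[-41.9,-18.3,0,0,0,0]]
  ],
  "grip": 255
}}

```text
clock: 1.1
eef_pos: [526.8, 342.6, 303.5]
tool_rot: [-3.138, 0.005, 2.883]
force: [-0.8, -0.9, -0.4]
width: 0.2
gripper_force: 0.0
```

>>> {"fn": "send_rows", "kwargs": {
  "rows": [
    [[-6.8,-43.6,0,0,0,0],[-6.8,-43.6,0,0,0,0],[-6.8,-43.6,0,0,0,0],[-6.8,-43.6,0,0,0,0],[-6.8,-43.6,0,0,0,0],[-6.8,-43.6,0,0,0,0],[-6.8,-43.6,0,0,0,0],[-6.8,-43.6,0,0,0,0],[-6.8,-43.6,0,0,0,0],[-6.8,-43.6,0,0,0,0]]
  ]
}}

```text
clock: 2.1
eef_pos: [478.3, -95.9, 303.9]
tool_rot: [-3.138, 0.0, 2.883]
force: [-0.4, -0.1, -0.3]
width: 0.0
gripper_force: 0.0
```

```bash
python3 -c "
from cell import ctrl
s=ctrl.read_state();print(s['eef_pos'],s['tool_rot'],s['qpos'],s['force'])"
```

```text
[478.27635036 -95.92036789 303.85478836] [-3.13807296e+00  7.90269722e-05  2.88329709e+00] [ 0.0827987   0.39947076  0.07663218  1.95972152 -0.03720618  0.78408853
  1.49227627] [-0.41079386 -0.10616548 -0.26760124]
```

>>> {"fn": "send_rows", "kwargs": {
  "rows": [
    [[0,0.7,5,0,0,0],[0,0.7,10,0,0,0],[0,0.7,14,0,0,0],[0,0.7,17,0,0,0],[0,0.7,19.3,0,0,0],[0,0.7,19.3,0,0,0],[0,0.7,19.3,0,0,0]]
  ]
}}

```text
clock: 2.8
eef_pos: [481.4, -81.9, 110.9]
tool_rot: [3.141, -0.001, 2.895]
force: [-0.1, 0.3, -0.5]
width: -0.3
gripper_force: 0.0
```

```bash
python3 - <<'E'
from h import *
grab("scene","pics/s1.png");grab("top","pics/t1.png")
s=ctrl.read_state();print(s['eef_pos'],s['tool_rot'],s['force'])
a=cv2.resize(cv2.imread("pics/s1.png")[150:270,225:385],None,fx=2.5,fy=2.5,interpolation=3);b=cv2.resize(cv2.imread("pics/t1.png")[100:220,290:450],None,fx=2.5,fy=2.5,interpolation=3)
cv2.imwrite("pics/c1.png",np.hstack([a,b]))
E
```

```text
[482.190619   -82.28215371 112.05317765] [3.14116893e+00 1.98088951e-03 2.89419285e+00] [-0.23333888  0.06207242  0.52394447]
```

View pics/c1.png

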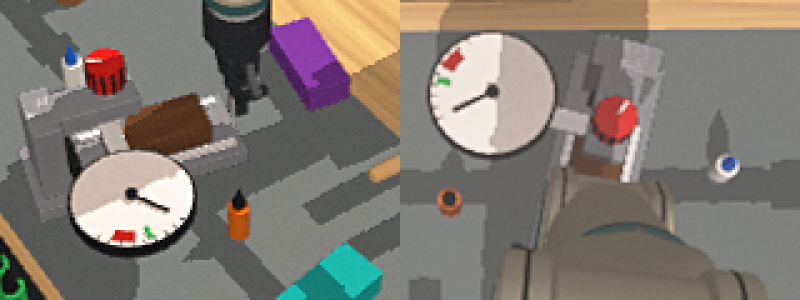

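The fingers stand in front of the plinth's open end (left half, about (250,100)), and the bed is clear. I'll approach and correct y.

>>> {"fn": "send_rows", "kwargs": {
  "rows": [
    [[-0.4,-0.6,0,0,0,0],[-0.8,-0.6,0,0,0,0],[-1.2,-0.6,0,0,0,0],[-1.5,-0.6,0,0,0,0],[-1.7,-0.6,0,0,0,0],[-1.8,-0.6,0,0,0,0],[-1.8,-0.6,0,0,0,0]]
  ]
}}

```text
clock: 3.6
eef_pos: [497.4, -92.8, 110.8]
tool_rot: [3.142, -0.0, 2.894]
force: [-0.4, 0.5, 0.8]
width: -0.2
gripper_force: 0.0
```

>>> {"fn": "send_rows", "kwargs": {
  "rows": [
    [[-0.2,0,0,0,0,0],[-0.4,0,0,0,0,0],[-0.6,0,0,0,0,0],[-0.8,0,0,0,0,0],[-1.0,0,0,0,0,0],[-1.2,0,0,0,0,0],[-1.4,0,0,0,0,0]]
  ]
}}

```text
clock: 4.3
eef_pos: [510.9, -96.3, 110.9]
tool_rot: [-3.142, -0.001, 2.894]
force: [0.1, 0.8, 1.0]
width: 0.4
gripper_force: 0.3
```

>>> {"fn": "send_rows", "kwargs": {
  "rows": [
    [[-0.2,0,0,0,0,0],[-0.4,0,0,0,0,0],[-0.6,0,0,0,0,0],[-0.8,0,0,0,0,0],[-1.0,0,0,0,0,0]]
  ]
}}

```text
clock: 4.8
eef_pos: [520.8, -98.7, 110.9]
tool_rot: [-3.142, -0.0, 2.894]
force: [0.2, 0.4, -0.4]
width: -0.0
gripper_force: 0.2
```

```bash
python3 - <<'E'
from h import *
S=load("pics/scene0.npy");ux=np.array([.9677,-.2522]);uy=np.array([.2522,.9677]);o=np.array([606.4,-121.9])
w=lambda x,y,z:np.r_[o+x*ux+y*uy,z]
for x in(50,56,64,76):print(x,proj(S,[w(x,25,21),w(x,25,47),w(x,-25,47)]).round(1).tolist())
print('col',proj(S,[w(76,35,20),w(76,35,125)]).round(1).tolist(),'bedback',proj(S,[w(120,50,20)]))
a=S["pixels"].max(2)
print(a[200:224,244:276])
E
```

```text
50 [[263.4, 219.8], [262.5, 213.8], [257.6, 201.5]]
56 [[261.4, 220.4], [260.5, 214.4], [255.6, 202.1]]
64 [[258.7, 221.1], [257.7, 215.2], [252.9, 202.8]]
76 [[254.6, 222.3], [253.6, 216.4], [248.8, 204.0]]
col [[255.6, 225.1], [251.4, 200.2]] bedback [[241.8662217  233.46741311]]
[[162 163 161 166 164 132 100 103 106 106 105 101 103 105  99  98 100 108
  111 110 161 196 192 184 187 182 183 183 181 174 228 153]
 [163 165 168 167 170 163 100 101 103 102 101 100 100 110 107 107 111 117
  169 193 175 183 188 187 183 175 176 176 180 228 246 134]
 [164 159 154 152 139 113 113 104 103 104 110 112 106 133 149 167 187 170
  249 255 253 151 183 181 174 180 196 193 219 253 208 120]
 [143 128 102  98  99 105 115 107 109 110 125 164 197 200 232 241 255 255
  252 255 250 110 196 201 195 219 255 252 252 251 222 107]
 [ 98 101 103 103 100 110 115  75  83 132 176 195 255 255 255 255 255 255
  190 161 146 135 238 255 255 250 247 246 246 254 255 101]
 [105 102 103 103 100 107 104  20  38 108 177 154 201 255 231 173 150 156
  171 201 117  60 176 255 250 247 244 245 246 249 247 116]
 [106 102 101 102 1
[... 1675 characters left out ...]
2 252 252 252 252 252 252 252 252]
 [100 103 104 101 111 103 105 106 100  54  15  12  37 202 255 255 253 252
  251 252 252 252 252 252 252 252 252 252 252 252 252 252]
 [104 104 107 103 106 106 105 101 105  91  14  20 154 255 255 254 252 252
  252 252 252 252 252 252 251 252 252 252 252 252 252 252]
 [ 98 106 103 109 106 103 104 105 109  95  50 100 247 255 255 253 253 252
  252 252 252 251 251 252 252 252 252 252 252 252 252 252]
 [105 106 103 107 105 107 109 110 106  83  72 212 255 255 253 252 252 252
  252 252 252 252 252 252 252 251 252 252 252 251 252 252]
 [104 104 107 110 103 103 105 100  97  69 141 255 255 254 252 252 252 252
  252 252 252 252 252 252 252 251 251 252 252 251 252 253]]
```

The black stop face fits press x ≈ 64–66, so about 21 mm of travel is left. I'll go 14 mm, then creep.

>>> {"fn": "send_rows", "kwargs": {
  "rows": [
    [[-0.2,0,0,0,0,0],[-0.4,0,0,0,0,0],[-0.6,0,0,0,0,0],[-0.8,0,0,0,0,0],[-1.0,0,0,0,0,0],[-1.2,0,0,0,0,0],[-1.4,0,0,0,0,0]]
  ]
}}

```text
clock: 5.5
eef_pos: [534.4, -102.2, 110.9]
tool_rot: [-3.142, -0.0, 2.894]
force: [-0.3, 0.5, 0.3]
width: -0.1
gripper_force: 0.2
```

>>> {"fn": "send_rows", "kwargs": {
  "rows": [
    [[-0.05,0,0,0,0,0],[-0.1,0,0,0,0,0]]
  ]
}}

```text
clock: 5.7
eef_pos: [535.2, -102.4, 110.9]
tool_rot: [-3.142, -0.0, 2.894]
force: [-1.3, 0.2, 0.8]
width: 0.1
gripper_force: 0.3
```

```bash
python3 - <<'E'
from h import *
grab("scene","pics/s2.png")
s=ctrl.read_state();print(s['eef_pos'],s['force'])
cv2.imwrite("pics/c2.png",cv2.resize(cv2.imread("pics/s2.png")[155:255,235:335],None,fx=5,fy=5,interpolation=3))
E
```

```text
[ 535.26558469 -102.41261226  110.91131823] [-0.22484895  0.29357553  0.41456438]
```

View pics/c2.png

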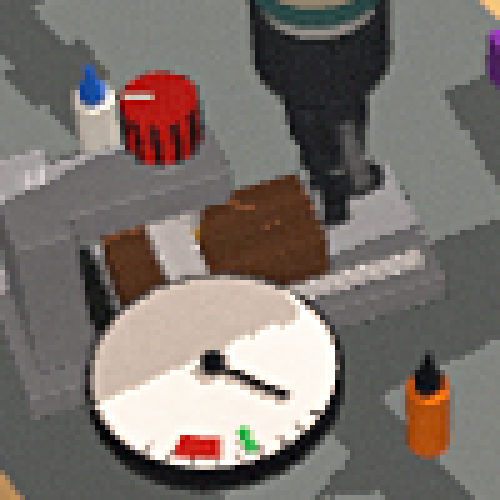

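The plinth's back end (crop (105,250)) is now a few mm short of the black stop (crop (95,280)), with the fingers behind it at (335,205). I'll creep on.

>>> {"fn": "send_rows", "kwargs": {
  "rows": [
    [[-0.05,0,0,0,0,0],[-0.1,0,0,0,0,0],[-0.15,0,0,0,0,0],[-0.2,0,0,0,0,0]]
  ]
}}

```text
clock: 6.15
eef_pos: [537.1, -102.9, 110.9]
tool_rot: [3.142, -0.0, 2.894]
force: [-0.1, -0.0, 0.4]
width: 0.1
gripper_force: 0.3
```

>>> {"fn": "send_rows", "kwargs": {
  "rows": [
    [[-0.03,0,0,0,0,0],[-0.06,0,0,0,0,0]]
  ]
}}

```text
clock: 6.35
eef_pos: [537.7, -103.1, 110.9]
tool_rot: [-3.142, -0.0, 2.894]
force: [-0.9, 0.5, 0.9]
width: -0.1
gripper_force: 0.3
```

>>> {"fn": "send_rows", "kwargs": {
  "rows": [
    [[-0.03,0,0,0,0,0],[-0.06,0,0,0,0,0]]
  ]
}}

```text
clock: 6.55
eef_pos: [538.3, -103.2, 110.9]
tool_rot: [3.142, -0.0, 2.894]
force: [-0.5, -0.2, 1.1]
width: 0.2
gripper_force: 0.3
```

>>> {"fn": "send_rows", "kwargs": {
  "rows": [
    [[-0.03,0,0,0,0,0],[-0.06,0,0,0,0,0]]
  ]
}}

```text
clock: 6.75
eef_pos: [538.9, -103.3, 110.9]
tool_rot: [3.142, 0.0, 2.894]
force: [0.2, -0.2, 0.1]
width: -0.2
gripper_force: 0.3
```

>>> {"fn": "send_rows", "kwargs": {
  "rows": [
    [[-0.03,0,0,0,0,0],[-0.06,0,0,0,0,0]]
  ]
}}

```text
clock: 6.95
eef_pos: [539.5, -103.5, 110.9]
tool_rot: [3.142, -0.0, 2.894]
force: [-1.0, 0.2, 1.2]
width: -0.2
gripper_force: 0.3
```

>>> {"fn": "send_rows", "kwargs": {
  "rows": [
    [[-0.02,0,0,0,0,0],[-0.04,0,0,0,0,0]]
  ]
}}

```text
clock: 7.15
eef_pos: [539.9, -103.6, 110.9]
tool_rot: [3.142, -0.0, 2.894]
force: [-0.4, 0.1, 0.1]
width: -0.3
gripper_force: 0.3
```

>>> {"fn": "send_rows", "kwargs": {
  "rows": [
    [[-0.02,0,0,0,0,0],[-0.04,0,0,0,0,0]]
  ]
}}

```text
clock: 7.35
eef_pos: [540.3, -103.7, 110.9]
tool_rot: [3.142, -0.0, 2.894]
force: [-1.3, -0.3, -0.8]
width: 0.1
gripper_force: 0.3
```

>>> {"fn": "send_rows", "kwargs": {
  "rows": [
    [[-0.02,0,0,0,0,0],[-0.04,0,0,0,0,0]]
  ]
}}

```text
clock: 7.55
eef_pos: [540.6, -103.8, 110.9]
tool_rot: [3.142, -0.0, 2.894]
force: [-1.8, 0.3, -0.0]
width: -0.2
gripper_force: 0.3
```

>>> {"fn": "send_rows", "kwargs": {
  "rows": [
    [[-0.02,0,0,0,0,0],[-0.04,0,0,0,0,0]]
  ]
}}

```text
clock: 7.75
eef_pos: [541.0, -103.9, 110.9]
tool_rot: [3.142, 0.0, 2.894]
force: [-0.1, 0.9, 0.1]
width: -0.3
gripper_force: 0.3
```

>>> {"fn": "send_rows", "kwargs": {
  "rows": [
    [[-0.02,0,0,0,0,0],[-0.04,0,0,0,0,0]]
  ]
}}

```text
clock: 7.95
eef_pos: [541.4, -104.0, 110.9]
tool_rot: [3.142, -0.0, 2.894]
force: [-1.1, 0.5, 1.3]
width: 0.0
gripper_force: 0.5
```

>>> {"fn": "send_rows", "kwargs": {
  "rows": [
    [[-0.02,0,0,0,0,0],[-0.04,0,0,0,0,0]]
  ]
}}

```text
clock: 8.15
eef_pos: [541.4, -104.0, 110.8]
tool_rot: [3.142, -0.001, 2.894]
force: [-1.6, 0.4, 0.4]
width: -0.1
gripper_force: 0.8
```

>>> {"fn": "send_rows", "kwargs": {
  "rows": [
    [[-0.02,0,0,0,0,0],[-0.04,0,0,0,0,0]]
  ]
}}

```text
clock: 8.35
eef_pos: [541.5, -104.0, 110.8]
tool_rot: [-3.142, -0.002, 2.894]
force: [-3.0, 1.8, 1.5]
width: -0.0
gripper_force: 1.4
```

```bash
python3 - <<'E'
from h import *
S=grab("scene","pics/s3.png");print(S["pixels"].max(2)[204:220,248:266])
E
```

```text
[[106 110  97  81  70  40  81  80  80  84  84  87  88  86  86  85  89 126]
 [104 105  86  12  18  49  80  86  90  83  85  90  83  84  86  84  75  88]
 [105 107  94  29  25  27  59  94  86  86  86  88  83  90  87  84  86  83]
 [106 108  93  29  24  29  64  97  88  86  88  86  85  86  86  84  79  74]
 [104 108  98  43  25  25  41  81  87  88  86  83  84  82  84  78  82  80]
 [104 107 100  50  25  29  26  56  90  82  79  83  83  83  83  78  84  78]
 [106 104 105  70  20  23  32  53  78  83  81  83  80  80  84  83  81  82]
 [108 107 109  91  22  26  26  30  70  89  87  85  86  84  83  81  82  75]
 [105 103 106  94  17  33  33  30  61  93  84  84  82  81  80  74  72  83]
 [105 102 106  95  29  27  31  31  39  77  83  81  82  78  73  71  79 167]
 [102 103 110 101  40  21  24  27  30  50  85  84  88  70  60 110 158 224]
 [108 107 112 107  47  31  29  28  33  57  78  64  61  89 167 231 218 212]
 [102 107 106 108  69  19  31  31  29  32  66  56 110 196 225 217 210 206]
 [105 110 108 110  94  14  29  29  22  17  49 148 233 217 210 210 203 204]
 [104 108 109 110  95  15  26  27  15  43 148 231 217 209 206 206 203 208]
 [104 105 105 108  96  55  16  15  27 134 232 215 209 206 203 204 206 206]]
```

The TCP has stopped, the force is rising and the plinth is flush with the stop. I'll build up to 10 N.

>>> {"fn": "send_rows", "kwargs": {
  "rows": [
    [[-0.03,0,0,0,0,0],[-0.06,0,0,0,0,0],[-0.06,0,0,0,0,0]]
  ]
}}

```text
clock: 8.7
eef_pos: [541.6, -104.0, 110.7]
tool_rot: [-3.142, -0.003, 2.894]
force: [-5.0, 1.0, 1.4]
width: 0.3
gripper_force: 2.6
```

>>> {"fn": "send_rows", "kwargs": {
  "rows": [
    [[-0.02,0,0,0,0,0],[-0.04,0,0,0,0,0],[-0.04,0,0,0,0,0]]
  ]
}}

```text
clock: 9.0
eef_pos: [541.7, -104.0, 110.6]
tool_rot: [-3.142, -0.003, 2.894]
force: [-5.4, 1.6, 3.2]
width: 0.2
gripper_force: 2.9
```

>>> {"fn": "send_rows", "kwargs": {
  "rows": [
    [[-0.03,0,0,0,0,0],[-0.06,0,0,0,0,0],[-0.08,0,0,0,0,0],[-0.08,0,0,0,0,0]]
  ]
}}

```text
clock: 9.4
eef_pos: [541.8, -104.0, 110.5]
tool_rot: [-3.142, -0.005, 2.894]
force: [-6.9, 2.1, 2.1]
width: 0.0
gripper_force: 3.5
```

```bash
python3 - <<'E'
from cell import ctrl
s=ctrl.read_state();print(s['force'],s['eef_pos'],s['qpos'])
E
```

```text
[-6.88234383  2.09739793  2.11530841] [ 541.78759361 -103.99473088  110.47365839] [ 0.11711178  0.77816407  0.03387348  1.9322282  -0.05732383  0.43718047
  1.5164488 ]
```

Along the push this is about 7.2 N. I'll add about 1.2 mm, then hold.

>>> {"fn": "send_rows", "kwargs": {
  "rows": [
    [[-0.03,0,0,0,0,0],[-0.06,0,0,0,0,0],[-0.09,0,0,0,0,0],[-0.11,0,0,0,0,0],[-0.11,0,0,0,0,0]]
  ]
}}

```text
clock: 9.9
eef_pos: [542.0, -104.0, 110.3]
tool_rot: [-3.141, -0.007, 2.894]
force: [-7.7, 3.4, 4.3]
width: -0.1
gripper_force: 4.3
```

>>> {"fn": "send_rows", "kwargs": {
  "rows": [
    [[-0.03,0,0,0,0,0],[-0.06,0,0,0,0,0],[-0.09,0,0,0,0,0],[-0.09,0,0,0,0,0]]
  ]
}}

```text
clock: 10.3
eef_pos: [542.1, -104.0, 110.2]
tool_rot: [-3.141, -0.009, 2.894]
force: [-9.5, 3.6, 4.8]
width: 0.0
gripper_force: 4.9
```

>>> {"fn": "send_rows", "kwargs": {
  "rows": [
    [[0,0,0,0,0,0],[0,0,0,0,0,0],[0,0,0,0,0,0],[0,0,0,0,0,0]]
  ]
}}

```text
clock: 10.7
eef_pos: [542.1, -104.0, 110.2]
tool_rot: [-3.141, -0.009, 2.894]
force: [-9.0, 3.7, 4.5]
width: 0.3
gripper_force: 4.9
```

That is about 10 N along the bed. I'll hold it, then back off and rise.

>>> {"fn": "send_rows", "kwargs": {
  "rows": [
    [[0,0,0,0,0,0],[0,0,0,0,0,0],[0,0,0,0,0,0],[0,0,0,0,0,0],[0,0,0,0,0,0],[0,0,0,0,0,0],[0,0,0,0,0,0],[0,0,0,0,0,0],[0,0,0,0,0,0],[0,0,0,0,0,0]]
  ]
}}

```text
clock: 11.7
eef_pos: [542.1, -104.0, 110.2]
tool_rot: [-3.141, -0.009, 2.894]
force: [-9.6, 2.5, 4.7]
width: 0.2
gripper_force: 4.9
```

>>> {"fn": "send_rows", "kwargs": {
  "rows": [
    [[0.2,0,0,0,0,0],[0.4,0,0,0,0,0],[0.8,0,0,0,0,0],[2,0,0,0,0,0],[4,0,0,0,0,0],[4,0,-4,0,0,0],[4,0,-9,0,0,0],[4,0,-14,0,0,0],[4,0,-17,0,0,0],[4,0,-17,0,0,0]]
  ],
  "grip": 0
}}

```text
clock: 12.7
eef_pos: [510.8, -96.2, 286.1]
tool_rot: [3.14, 0.014, 2.893]
force: [0.9, -0.6, -0.7]
width: 85.2
gripper_force: 0.0
```

```bash
python3 - <<'E'
from cell import ctrl
s=ctrl.read_state();print(s['force'],s['eef_pos'],s['tool_rot'],s['qpos'])
E
```

```text
[ 0.87261128 -0.57171821 -0.67426393] [510.76998437 -96.22085898 286.1259518 ] [3.14037946 0.01360353 2.89332951] [ 0.08621768  0.4614482   0.06550349  1.90978691 -0.04211579  0.75799397
  1.49762505]
```

>>> {"fn": "send_rows", "kwargs": {
  "rows": [
    [[-3,0,0,0,0,-0.15],[-7,0,0,0,0,-0.3],[-11,0,0,0,0,-0.45],[-12.2,-0.1,0,0,0,-0.6],[-12.2,-0.1,0,0,0,-0.75],[-12.2,-0.1,0,0,0,-0.9],[-12.2,-0.1,0,0,0,-0.9],[-12.2,-0.1,0,0,0,-0.9],[-12.2,-0.1,0,0,0,-0.9]]
  ]
}}

```text
clock: 13.6
eef_pos: [625.2, -126.2, 280.7]
tool_rot: [-3.141, 0.0, -2.492]
force: [0.2, 0.3, -0.4]
width: 85.6
gripper_force: 0.0
```

```bash
cat > g.py <<'E'
from h import *
s=ctrl.read_state();print(s['eef_pos'],s['tool_rot'],s['qpos'].round(3),s['force'].round(1))
R=cv2.Rodrigues
y=s['tool_rot'][2];tx=np.array([np.cos(y),np.sin(y)]);ty=np.array([np.sin(y),-np.cos(y)])
d=np.array([626,-126.5])-s['eef_pos'][:2];print('to knob tool x,y cm',d@tx/10,d@ty/10)
E
python3 g.py; python3 - <<'E'
from h import *
grab("scene","pics/s4.png");grab("top","pics/t4.png")
a=cv2.resize(cv2.imread("pics/s4.png")[150:270,215:375],None,fx=2.5,fy=2.5,interpolation=3);b=cv2.resize(cv2.imread("pics/t4.png")[90:210,290:450],None,fx=2.5,fy=2.5,interpolation=3)
cv2.imwrite("pics/c4.png",np.hstack([a,b]))
E
```

```text
[ 625.18863794 -126.24178619  280.66883769] [-3.14131260e+00  1.00501549e-04 -2.49196967e+00] [ 0.265  0.639 -0.183  1.575  0.135  0.94   2.258] [ 0.2  0.3 -0.4]
to knob tool x,y cm -0.04899072993687591 -0.06964004639728956
```

View pics/c4.png

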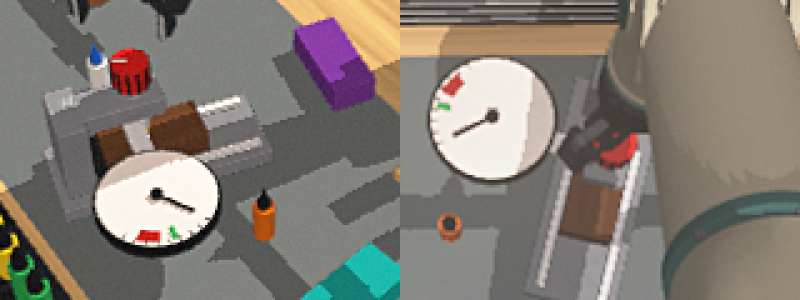

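The plinth rests against the stop and the gauge is clear in both views (scene half centre (157,193), top half centre (491,116)). I'll descend and grip the knob.

>>> {"fn": "send_rows", "kwargs": {
  "rows": [
    [[0,0,3,0,0,0],[0,0,5,0,0,0],[0,0,6.5,0,0,0],[0,0,6.9,0,0,0],[0,0,6.9,0,0,0],[0,0,6.9,0,0,0]]
  ]
}}

```text
clock: 14.3
eef_pos: [625.8, -126.2, 212.8]
tool_rot: [-3.14, 0.001, -2.49]
force: [0.6, 0.5, 0.5]
width: 85.5
gripper_force: 0.0
```

>>> {"fn": "send_rows", "kwargs": {
  "rows": [
    [[0,0,0,0,0,0],[0,0,0,0,0,0],[0,0,0,0,0,0],[0,0,0,0,0,0],[0,0,0,0,0,0],[0,0,0,0,0,0],[0,0,0,0,0,0],[0,0,0,0,0,0]]
  ],
  "grip": 255
}}

```text
clock: 15.1
eef_pos: [624.7, -125.3, 212.8]
tool_rot: [3.14, -0.0, -2.489]
force: [-3.1, 1.1, 6.1]
width: 40.8
gripper_force: 60.3
```

```bash
cat > n.py <<'E'
# needle and mark bearings about the gauge centre, clockwise seen from above (rad), in each view
import sys
from h import *
z=float(sys.argv[1])
for n in("top","scene"):
    I=grab(n,f"pics/n_{n}.png") if len(sys.argv)<3 else load(f"pics/{n}0.npy")
    rgb=I["pixels"];h=cv2.cvtColor(rgb,cv2.COLOR_RGB2HSV);b=(290,110,355,165) if n=="top" else (250,205,305,255)
    X,Y=np.meshgrid(np.arange(640),np.arange(400));box=(X>=b[0])&(X<b[2])&(Y>=b[1])&(Y<b[3])
    lit=(box&(h[...,1]<70)&(h[...,2]>110)).astype(np.uint8)
    k,l,st,_=cv2.connectedComponentsWithStats(lit);f=(l==1+st[1:,4].argmax()).astype(np.uint8)
    c=max(cv2.findContours(f,cv2.RETR_EXTERNAL,cv2.CHAIN_APPROX_NONE)[0],key=len);hull=cv2.convexHull(c)
    q=np.array([onz(I,p,z)[:2] for p in hull[:,0]]);(cx,cy),r=cv2.minEnclosingCircle(q.astype(np.float32))
    ins=cv2.fillPoly(np.zeros(f.shape,np.uint8),[hull],1)>0
    pts=np.argwhere(ins)[:,::-1];w=np.array([onz(I,p.astype(float),z)[:2] for p in pts]);
    v=h[...,2][pts[:,1],pts[:,0]];hu=h[...,0][pts[:,1],pts[:,0]];sa=h[...,1][pts[:,1],pts[:,0]]
    rr0=np.hypot(*(w-[cx,cy]).T)
    hub=(rr0<14)&(v<80);C=w[hub].mean(0)if hub.any() else np.array([cx,cy])
    d=w-C;rr=np.hypot(*d.T);an=-np.arctan2(d[:,1],d[:,0])
    nd=(rr>14)&(rr<42)&(v<95)&(sa<110);gr=(hu>40)&(hu<85)&(sa>110)&(rr<64);rd=((hu<8)|(hu>172))&(sa>140)&(rr<64)
    mean=lambda m:np.angle(np.exp(1j*an[m]).mean())
    a=mean(nd);g=mean(gr);e=mean(rd)
    print(n,'rim',np.round([cx,cy,r],1),'hub',C.round(1),'needle n',nd.sum(),round(a,3),'green',gr.sum(),round(g,3),'r',rr[gr].min().round(0),rr[gr].max().round(0),'red',round(e,3),'GAP',round((g-a+np.pi)%(2*np.pi)-np.pi,3))
E
python3 g.py; python3 n.py 101 old; python3 n.py 101
```

```text
[ 624.65321066 -125.30381273  212.84606137] [ 3.14023524e+00 -5.62374999e-05 -2.48933181e+00] [ 0.257  0.717 -0.172  1.636  0.156  0.803  2.241] [-3.1  1.1  6.1]
to knob tool x,y cm -0.034424436836137474 -0.17681067089203734
top rim [664.9   2.2 106.5] hub [665.7  -2. ] needle n 8 -2.044 green 7 -1.267 r 40.0 51.0 red -0.754 GAP 0.777
scene rim [660.8  -9.8  79.5] hub [670.9  -7.2] needle n 13 -1.873 green 8 -1.295 r 50.0 61.0 red -0.844 GAP 0.579
top rim [662.9   3.8 106.4] hub [665.   -0.8] needle n 7 -2.035 green 7 -1.244 r 39.0 50.0 red -0.727 GAP 0.792
scene rim [659.5  -8.6  80.6] hub [670.1  -6.7] needle n 12 -1.845 green 8 -1.278 r 50.0 61.0 red -0.82 GAP 0.567
```

```bash
cat > n.py <<'E'
# usage: n.py z [old]: bearings about the hub, clockwise seen from above
import sys
from h import *
z=float(sys.argv[1]);HUB={"top":(326.8,136.7),"scene":(277.6,227.4)}
def centre(n):
    I=load(f"pics/{n}0.npy");v=I["pixels"].max(2).astype(float);u0=np.array(HUB[n])
    X,Y=np.meshgrid(np.arange(640),np.arange(400));m=(np.hypot(X-u0[0],Y-u0[1])<3.5)*np.clip(130-v,0,None)
    uv=np.array([(m*X).sum(),(m*Y).sum()])/m.sum();return uv,onz(I,uv,102)[:2]
for n in("top","scene"):
    I=load(f"pics/{n}0.npy") if len(sys.argv)>2 else grab(n,f"pics/n_{n}.png")
    uv,C=centre(n);h=cv2.cvtColor(I["pixels"],cv2.COLOR_RGB2HSV).astype(int)
    c=proj(I,[np.r_[C,z]])[0];X,Y=np.meshgrid(np.arange(int(c[0])-32,int(c[0])+33),np.arange(int(c[1])-32,int(c[1])+33))
    p=np.c_[X.ravel(),Y.ravel()];w=np.array([onz(I,q.astype(float),z)[:2] for q in p])-C
    H,S,V=h[p[:,1],p[:,0]].T;r=np.hypot(*w.T);a=-np.arctan2(w[:,1],w[:,0])
    bear=lambda wt:np.angle((wt*np.exp(1j*a)).sum())
    nw=np.clip(125-V,0,None)*((r>17)&(r<41)&(S<110))*r
    g=((H>38)&(H<90)&(S>70)&(r>35)&(r<66))*S;rd=(((H<8)|(H>172))&(S>130)&(r>35)&(r<66))*S
    N,G,D=bear(nw),bear(g),bear(rd)
    print(n,'C',C.round(1),uv.round(1),'needle',(nw>0).sum(),N.round(3),'coh',(abs((nw*np.exp(1j*a)).sum())/nw.sum()).round(3),'green',(g>0).sum(),G.round(3),'red',D.round(3),'GAP',(G-N).round(3))
E
python3 n.py 102 old; python3 n.py 102
```

```text
top C [668.2  -8.1] [326.4 136.1] needle 8 -2.034 coh 1.0 green 9 -1.359 red -0.878 GAP 0.675
scene C [673.7  -4.9] [277.3 227.3] needle 12 -1.998 coh 0.999 green 12 -1.326 red -0.859 GAP 0.672
top C [668.2  -8.1] [326.4 136.1] needle 8 -2.034 coh 1.0 green 9 -1.359 red -0.879 GAP 0.675
scene C [673.7  -4.9] [277.3 227.3] needle 13 -1.997 coh 0.999 green 12 -1.326 red -0.841 GAP 0.671
```

Both views agree on a gap of 0.67 rad. I'll turn clockwise.

>>> {"fn": "send_rows", "kwargs": {
  "rows": [
    [[0,0,0,0,0,0.1],[0,0,0,0,0,0.2],[0,0,0,0,0,0.3],[0,0,0,0,0,0.4],[0,0,0,0,0,0.5],[0,0,0,0,0,0.6],[0,0,0,0,0,0.7],[0,0,0,0,0,0.8],[0,0,0,0,0,0.8],[0,0,0,0,0,0.8]]
  ]
}}

```text
clock: 16.3
eef_pos: [624.6, -125.1, 212.9]
tool_rot: [3.14, -0.001, 2.994]
force: [-2.9, 1.7, 7.1]
width: 40.7
gripper_force: 60.7
```

```bash
python3 g.py; python3 n.py 100
```

```text
[ 624.62648675 -125.07645875  212.85530396] [ 3.14027262e+00 -1.19716618e-03  2.99370450e+00] [ 0.122  0.713  0.053  1.641 -0.051  0.79   1.621] [-2.9  1.7  7.1]
to knob tool x,y cm -0.15682789380760231 -0.12056158190277581
top C [668.2  -8.1] [326.4 136.1] needle 10 -2.028 coh 1.0 green 10 -1.361 red -0.864 GAP 0.666
scene C [673.7  -4.9] [277.3 227.3] needle 14 -2.003 coh 0.999 green 12 -1.329 red -0.864 GAP 0.674
```

>>> {"fn": "send_rows", "kwargs": {
  "rows": [
    [[0,0,0,0,0,0.1],[0,0,0,0,0,0.2],[0,0,0,0,0,0.3],[0,0,0,0,0,0.4],[0,0,0,0,0,0.5],[0,0,0,0,0,0.6],[0,0,0,0,0,0.7],[0,0,0,0,0,0.8],[0,0,0,0,0,0.8],[0,0,0,0,0,0.8]]
  ]
}}

```text
clock: 17.4
eef_pos: [624.8, -124.9, 212.8]
tool_rot: [3.141, -0.002, 2.194]
force: [-3.3, 2.2, 5.8]
width: 40.4
gripper_force: 60.7
```

```bash
python3 g.py; python3 n.py 98
```

```text
[ 624.7653827  -124.89708505  212.83036278] [ 3.14100833e+00 -2.09569575e-03  2.19400533e+00] [-0.011  0.73   0.279  1.645 -0.261  0.804  1.006] [-3.3  2.2  5.8]
to knob tool x,y cm -0.2022159386142071 0.006698972628457101
top C [668.2  -8.1] [326.4 136.1] needle 11 -2.026 coh 1.0 green 10 -1.361 red -0.878 GAP 0.665
scene C [673.7  -4.9] [277.3 227.3] needle 13 -1.988 coh 0.999 green 12 -1.332 red -0.863 GAP 0.657
```

>>> {"fn": "send_rows", "kwargs": {
  "rows": [
    [[0,0,0,0,0,0.1],[0,0,0,0,0,0.2],[0,0,0,0,0,0.3],[0,0,0,0,0,0.4],[0,0,0,0,0,0.5],[0,0,0,0,0,0.6],[0,0,0,0,0,0.7],[0,0,0,0,0,0.7],[0,0,0,0,0,0.7]]
  ]
}}

```text
clock: 18.4
eef_pos: [624.9, -124.9, 212.8]
tool_rot: [-3.141, -0.002, 1.494]
force: [-3.8, 2.3, 7.0]
width: 40.8
gripper_force: 60.8
```

```bash
python3 g.py; python3 n.py 96.5
```

```text
[ 624.93466165 -124.85567322  212.84768139] [-3.14107601e+00 -2.28713862e-03  1.49420134e+00] [-0.122  0.763  0.475  1.648 -0.441  0.84   0.463] [-3.8  2.3  7. ]
to knob tool x,y cm -0.15579858597327997 0.11880388954275015
top C [668.2  -8.1] [326.4 136.1] needle 174 2.328 coh 0.693 green 11 -1.361 red -0.882 GAP -3.689
scene C [673.7  -4.9] [277.3 227.3] needle 16 -1.65 coh 0.999 green 12 -1.321 red -0.846 GAP 0.329
```

The needle follows at 0.5 rad per rad. Top-view darkness is now the gripper, so I'll restrict the needle sector. The gap is 0.33, so I'll turn 0.5 and check.

>>> {"fn": "send_rows", "kwargs": {
  "rows": [
    [[0,0,0,0,0,0.1],[0,0,0,0,0,0.2],[0,0,0,0,0,0.3],[0,0,0,0,0,0.4],[0,0,0,0,0,0.5],[0,0,0,0,0,0.5],[0,0,0,0,0,0.5]]
  ]
}}

```text
clock: 19.2
eef_pos: [625.1, -124.9, 212.8]
tool_rot: [-3.14, -0.002, 0.994]
force: [-2.0, 1.8, 7.2]
width: 40.4
gripper_force: 60.8
```

```bash
sed -i 's/(S<110))\*r/(S<110)\&(a>-2.3)\&(a<-0.9))*r/' n.py; python3 g.py; python3 n.py 95.5
```

```text
[ 625.09691538 -124.93943968  212.84044195] [-3.14035572e+00 -1.92345725e-03  9.94341843e-01] [-0.194  0.796  0.612  1.65  -0.565  0.88   0.07 ] [-2.   1.8  7.2]
to knob tool x,y cm -0.08161438061803895 0.16077374210895717
top C [668.2  -8.1] [326.4 136.1] needle 65 -1.774 coh 0.966 green 8 -1.368 red -0.877 GAP 0.406
scene C [673.7  -4.9] [277.3 227.3] needle 11 -1.402 coh 0.999 green 13 -1.337 red -0.863 GAP 0.065
```

>>> {"fn": "send_rows", "kwargs": {
  "rows": [
    [[0,0,0,0,0,0.07],[0,0,0,0,0,0.14],[0,0,0,0,0,0.14],[0,0,0,0,0,0.14]]
  ]
}}

```text
clock: 19.7
eef_pos: [625.1, -125.0, 212.9]
tool_rot: [-3.14, -0.002, 0.854]
force: [-2.2, 2.4, 6.1]
width: 40.5
gripper_force: 60.8
```

```bash
python3 g.py; python3 n.py 95; python3 - <<'E'
from h import *
a=cv2.resize(cv2.imread("pics/n_scene.png")[195:255,245:310],None,fx=8,fy=8,interpolation=3)
cv2.imwrite("pics/c5.png",a)
E
```

```text
[ 625.12498615 -124.96565774  212.85210322] [-3.14014008e+00 -1.88553818e-03  8.54353912e-01] [-0.213  0.806  0.65   1.651 -0.598  0.893 -0.041] [-2.2  2.4  6.1]
to knob tool x,y cm -0.058249252898145365 0.1667500483924361
top C [668.2  -8.1] [326.4 136.1] needle 89 -1.61 coh 0.978 green 8 -1.365 red -0.881 GAP 0.246
scene C [673.7  -4.9] [277.3 227.3] needle 12 -1.334 coh 0.999 green 11 -1.326 red -0.827 GAP 0.008
```

View pics/c5.png

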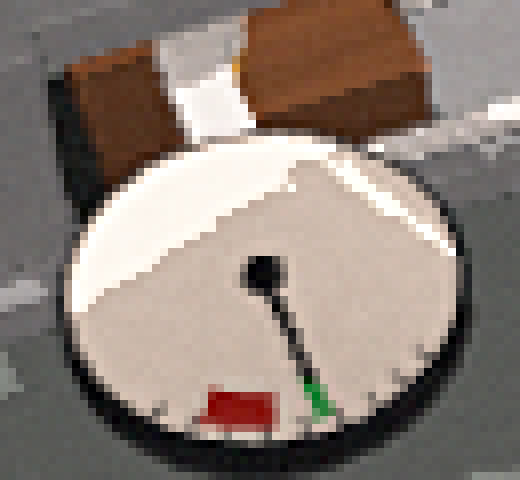

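The needle tip meets the inner end of the green bar at crop (312,385), well clear of red at (240,410), and the plinth is against the stop. I'll let go and rise.

>>> {"fn": "send_rows", "kwargs": {
  "rows": [
    [[0,0,0,0,0,0],[0,0,0,0,0,0],[0,0,0,0,0,0],[0,0,0,0,0,0],[0,0,0,0,0,0],[0,0,0,0,0,0],[0,0,0,0,0,0],[0,0,0,0,0,0]]
  ],
  "grip": 0
}}

```text
clock: 20.6
eef_pos: [625.1, -126.2, 211.9]
tool_rot: [3.142, 0.0, 0.854]
force: [-0.4, 0.3, 0.2]
width: 85.3
gripper_force: 0.0
```

>>> {"fn": "send_rows", "kwargs": {
  "rows": [
    [[0,0,-2,0,0,0],[0,0,-5,0,0,0],[0,0,-9,0,0,0],[0,0,-12,0,0,0],[0,0,-14,0,0,0],[0,0,-14,0,0,0],[0,0,-14,0,0,0],[0,0,-14,0,0,0]]
  ]
}}

```text
clock: 21.4
eef_pos: [624.6, -125.7, 350.4]
tool_rot: [-3.139, 0.001, 0.854]
force: [0.3, -0.2, -1.7]
width: 85.7
gripper_force: 0.0
```

```bash
python3 g.py; python3 n.py 95; python3 - <<'E'
from h import *
a=cv2.resize(cv2.imread("pics/n_scene.png")[155:275,215:335],None,fx=3.3,fy=3.3,interpolation=3)
b=cv2.resize(cv2.imread("pics/n_top.png")[95:215,285:405],None,fx=3.3,fy=3.3,interpolation=3)
cv2.imwrite("pics/c6.png",np.hstack([a,b]))
E
```

```text
[ 624.55073235 -125.71547132  350.387644  ] [-3.13921229e+00  9.86121230e-04  8.53781088e-01] [-0.262  0.668  0.75   1.508 -0.479  1.158 -0.141] [ 0.3 -0.2 -1.7]
to knob tool x,y cm 0.036101396527404774 0.16079586076386532
top C [668.2  -8.1] [326.4 136.1] needle 35 -1.576 coh 0.936 green 8 -1.365 red -0.882 GAP 0.212
scene C [673.7  -4.9] [277.3 227.3] needle 12 -1.333 coh 0.999 green 10 -1.328 red -0.846 GAP 0.006
```

View pics/c6.png

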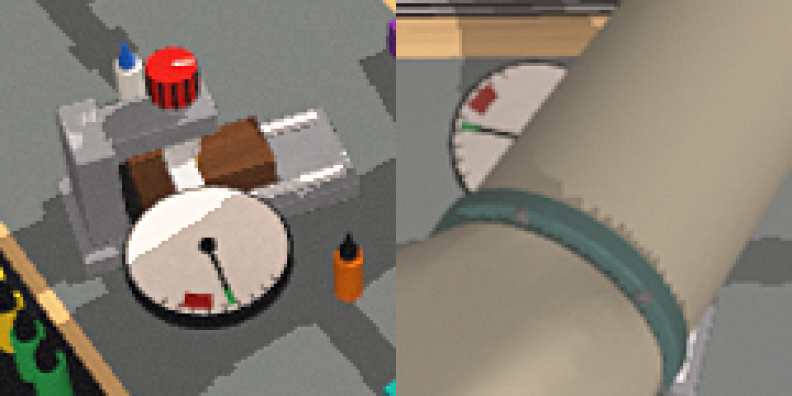

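Both views show the needle on the green mark, the plinth home against the stop and the gripper clear of the press. I'll hand it in.

```bash
python3 -c "
from cell import ctrl
print(ctrl.finish_job())"
```

```text
the job is handed in; nothing more can be done
None
```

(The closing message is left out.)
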